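Top up the tin display and slide it home

ROBOT

A 6-joint arm with a two-finger parallel gripper is mounted at the origin on the work surface. World frame = base frame: x ahead of the robot, y to its left, z up, the work surface at z = 0. Lengths are in m, angles in rad, forces in N, time in s.
With the tool pointing down it reaches from about 0.35 to 0.775 m from the base axis. Payload 5.5 kg.
Tool frame: the origin (TCP) lies midway between the tips of the shut fingers; the grasp point (between the pads) lies 19 mm behind it; z points along the fingers, y is the line along which they close (so a half turn about z gives the same grasp; the last joint's range is limited). The gripper opens to 85 mm and grips with 20 to 120 N. Pads are 22 mm wide; open, the fingers measure 114 mm over their backs; the gripper's body (76 mm by 85 mm) begins 54 mm behind the grasp point. The pads swing forward as they close: fully open they stand 13 mm farther back than shut.
Start: joints at [-1.476, 0.313, 0.046, 1.304, 0, 1.431], TCP at [0.134, -0.559, 0.231] pointing down, gripper open.
Joint ranges: [-2.76, 2.76], [-0.86, 1.69], [-1.03, 1.26], [-2.2, 2.34], [-1.47, 1.5], [-3.14, 3.14]. Speed limits (rad/s): [2.57, 2.57, 3.14, 3.14, 3.14, 3.14].

INTERFACE

Orientations are given as a unit quaternion [w, x, y, z].
In Python, from workcell import env gives the robot as it stands.
- The arm moves only by the tool move_arm, never from a script. Its argument "targets" is a list of rows, each a list of 3 entries, a list of its own where there are three numbers: the shift along the tool's x, y, z in mm, then the turn, a rotation vector about the tool's x, y, z in units of 10 degrees (1.0 is 10 degrees), then the closure, from -1 (fully open) to 1 (shut). In form: [[[dx, dy, dz], [ax, ay, az], gripper], ...]. A call has 1 to 5 rows; each row is the pose to reach, as a shift and turn from the pose commanded when the call began, along the tool's axes at that moment; what a row does not reach only later rows make up. A row lasts 1/8 s, in which the tool goes at most 62.5 mm and 10.7 degrees, less where a joint would pass 70% of its speed; a pose out of reach is approached as far as the arm can. A call with a gripper value outside its range is refused whole. The fingers move at their own pace and stop on an object; "squeeze" is the grip in N (left out, the last holds). Time passes only in rows, so rows that repeat a pose let the fingers close. It gives the time, the measured TCP pose, the force, the opening and the grip force at its end, in the units of the state.
- env.get_state(): the state, without advancing time (a new reading comes with each control period).
- env.read_camera(name): name is "scene" or "side" or "wrist"; returns a dict with "pixels" (384x512x3 uint8, red, green, blue), "fovy" (degrees; the focal length in pixels is half the picture's height over the tangent of half this angle, whatever the lens; pixels are square), "cx", "cy" (the principal point, pixels), "dist_coeffs" ([k1, k2, p1, p2, k3] as OpenCV has them; the pictures are not rectified), "extrinsics" (4x4, takes a point from world to camera coordinates); the wrist camera has in their place "mount" (4x4, takes a point from camera to tool coordinates, whose origin is the TCP and whose axes are the flange's). Camera axes: x right, y up, looking along -z (the intrinsics and any distortion apply to the point x, -y, -z); pixel columns grow to the right and rows downward; lengths in m; the calibration is good to about 2 mm. A picture is of the moment at which its call begins: read the wrist's pose just before it. There is no depth.
- env.hand_in(): hands the job in; it is judged then, once.
Trained networks look in a picture, given as the dict that the camera call returned (one of the last four; its "shot" number tells which), for a name from the list of things; names that differ only in an ending like _2 or _b are one class to them, and where a whole thing is asked for, a point or a joint stands for the part that bears it (a point fixed in the world has none). Each returns a list of dicts, best first, with "confidence" (0 to 1); they miss things now and then, are a little off and sometimes report something else, mostly with a low value. They report only what shows in the picture. A call takes as long as a camera call.
- env.spot_in(thing, picture): "centre" ([x, y, z] in m, in world coordinates, good to about 4 mm: the middle of the surface that is visible of it).
- env.regions_of(thing, picture): "mask" (384x512 bool, what is visible of it).
- env.landmark_of(thing, picture): "centre" ([x, y, z] in m, in world coordinates, good to about 4 mm: a listed point, or the origin of a listed thing).
The state is a dict: "clock": time; "joint_pos": joint angles; "qvel": joint speeds; "tau": joint torques, N m; "tcp_pos": TCP position; "orientation": TCP orientation; "wrist_force": force on the tool from outside, world axes, zero at the start; "ft_torque": the same for the moment, N m; "finger_gap": finger opening in m; "grip_force": force on a finger pad.
Only numpy, scipy, OpenCV 4.12 (cv2) and the standard library are available. Lean on these libraries where they do the work, as an engineer would, in place of code of your own. Each camera call takes 0.05 s, during which the arm holds its last target. There are 200 camera calls.

TASK

Pluck the red tin out of the pocket tray and set it down squarely on top of the column of red tins on the wooden display board, without dropping it. Then slide the board, with its column still standing square, along the counter between the brass rails until it is fully home against the back stop. Keep the board down on the counter and leave the other tins in the tray and the jar where they are.

Things in the scene. Friction and masses are not known exactly. Their poses are not given: they have to be found in the camera images.
- tin_red: Closed rigid tin, red with brass band and lid seam, the only red tin in the tray. 44 mm along its x, 80 mm along its y, 32 mm high, 0.07 to 0.14 kg, flat top and bottom. Origin: centre of its underside, z up. Take it by its 44 mm width (fingers closing along its x). In its pocket it stands 22 mm proud of the tray's top.
- tin_mid: Upper tin of the column on the board, red with brass band, same size and frame as tin_red (44 x 80 x 32 mm, origin at the centre of the underside, 48 mm above the counter). It stands loose on tin_low; tin_red goes on top of it, long side along long side.
- tin_low: Lower tin of the column, red, same size and frame, standing loose on the board's flat deck.
- board: Loose dark wooden board on the counter, 0.3 to 0.55 kg, 200 mm along x, 150 mm along y, deck 16 mm thick; along its near (-x) edge an upturned lip, 12 mm thick, 42 mm high over the counter. Origin: centre of its underside, x towards the back stop; the lip's near face is at x = -100 mm, the column's centre at x = 30 to 50 mm. It slides with ordinary friction, a push of about 6 to 13 N.
- dock: Fixed brass track: two parallel rails 12 mm wide and high, x = 0 to 200 mm, inner faces at y = +-79 mm; across their far end a back stop 30 mm high, near face at x = 200 mm. Origin on the counter midway between the rails' near ends, x along the rails to the stop. The board starts 60 to 100 mm short of the stop; fully home its origin is at x = 100 mm, y about 0.
- tray: Fixed white pocket tray, 200 mm along x, 196 mm along y, 16 mm high, with four pockets 10 mm deep (48 mm along x, 84 mm along y, floor 6 mm above the counter) centred at x = +-47.5 mm, y = +-47 mm. Each holds one tin, long side along y, 2 mm play all round. Origin: centre of its underside.
- tin_brown: Dark brown tin with brass band in the tray, same size as tin_red; leave it in its pocket.
- tin_cream: Cream tin with brass band in the tray, same size; leave it in its pocket.
- tin_green: Green tin with brass band in the tray, same size; leave it in its pocket.
- jar: Amber glass jar with a steel cap, 68 mm across, 100 mm high, standing on the counter at the side; leave it alone. Origin: centre of its underside.

How it is judged:
On the way, in this order (a step that is already met when the one before it is completed fails the run):
1. the red tin stands squarely on the column on the board, released and at rest (horizontal distance between tin_red and tin_mid below 0.01 m and angle between the y axis of tin_red and the y axis of tin_mid, either way round below 0.17 rad and z of tin_red in the frame of tin_mid between 0.029 and 0.035 m and angle between each of tin_red, tin_low's own z axis and vertical below 0.06 rad and horizontal distance between tin_mid and tin_low below 0.01 m and angle between the y axis of tin_mid and the y axis of tin_low, either way round below 0.17 rad and z of tin_mid in the frame of tin_low above 0.029 m and z of tin_low in the frame of board between 0.013 and 0.019 m and contact force between tin_red and the fingers below 0.05 N and linear speed of tin_red below 0.02 m/s), for 0.2 s.
2. the board is fully home against the back stop with the column still standing (horizontal distance between tin_red and tin_mid below 0.01 m and angle between the y axis of tin_red and the y axis of tin_mid, either way round below 0.17 rad and z of tin_red in the frame of tin_mid between 0.029 and 0.035 m and angle between each of tin_red, tin_low's own z axis and vertical below 0.06 rad and horizontal distance between tin_mid and tin_low below 0.01 m and angle between the y axis of tin_mid and the y axis of tin_low, either way round below 0.17 rad and z of tin_mid in the frame of tin_low above 0.029 m and z of tin_low in the frame of board between 0.013 and 0.019 m and x of board in the frame of dock above 0.094 m and angle between the x axis of board and the x axis of dock, either way round below 0.06 rad and height (world z) of board between -0.004 and 0.004 m and linear speed of board below 0.01 m/s), for 0.2 s.
At the end, for the whole second after the job is handed in: Board flat on the counter at rest, within 6 mm of the back stop and 0.06 rad of the rails; on its deck the column of three red tins, tin_red on top, each within 10 mm and 0.17 rad of the tin below, upright within 0.06 rad, released and at rest (all of step 2 and contact force between tin_red and the fingers below 0.05 N and linear speed of tin_red below 0.02 m/s); the robot touches nothing.
It fails at once if a tin of the column is knocked over (angle between any of tin_low, tin_mid's own z axis and vertical above 0.35 rad).
It fails at once if the board is lifted off the counter (height (world z) of board above 0.012 m or angle between board's own z axis and vertical above 0.1 rad).
It fails at once if the red tin is dropped from more than about 15 mm above the column (contact force between tin_red and anything else below 0.001 N and height (world z) of tin_red above 0.097 m).
It fails at once if another tin in the tray is shifted by more than 15 mm (distance of any of tin_brown, tin_cream, tin_green from where it was at the start of the episode above 0.015 m).
It fails at once if the jar is moved by more than 30 mm (distance of jar from where it was at the start of the episode above 0.03 m).
It also fails if it takes over 58 s, if anything falls off the work surface, if the arm or the gripper's body presses on something with over 40 N, if the wrist force passes 120 N, or if a joint passes its speed limit or range.

## Working session

There is one attempt and no reset: what is moved stays moved. The work goes in short steps, Python scripts to look and compute and a tool call to move; the robot and the scene stay as the last step left them, time stands still between calls to the robot, and variables do not carry over. Pictures are saved under pics/ and viewed, at most 13 in all, crops included, and the job is handed in when it is done.

Besides the shell and the picture viewer there is one more tool, called after "Request:" by a JSON object that holds its "api" and its "payload". move_arm: Moves the arm, as the interface text tells. Its arguments: {"type":"object","properties":{"targets":{"type":"array","items":{"type":"array"}},"squeeze":{"type":"number"}},"required":["targets"]}

```bash
mkdir -p pics; ls; python3 - <<'E'
from workcell import env
import cv2,numpy as np
s=env.get_state();print({k:np.round(v,4) for k,v in s.items()})
ims=[]
for c in ["scene","side"]:
    p=env.read_camera(c);ims.append(p["pixels"])
    print(c,p["fovy"],p["cx"],p["cy"],p["dist_coeffs"],np.round(p["extrinsics"],3).tolist())
    for t in ["tin_red","tin_mid","tin_low","board","dock","tray","tin_brown","tin_cream","tin_green","jar"]:
        for f in ("landmark_of","spot_in"):
            print(t,f,[(np.round(d["centre"],3).tolist(),round(d["confidence"],2)) for d in getattr(env,f)(t,p)[:3]])
    cv2.imwrite(f"pics/{c}1.png",cv2.resize(p["pixels"][:,:,::-1],(800,600)))
print(env.get_state()["clock"])
E
```

```text
pics
{'clock': np.float64(0.0), 'joint_pos': array([-1.4756,  0.314 ,  0.0449,  1.3036,  0.    ,  1.4312]), 'qvel': array([-0.0009,  0.0009, -0.0018,  0.001 ,  0.0004, -0.0012]), 'tau': array([ 1.00000e-04, -4.80629e+01,  2.98534e+01,  1.93000e-02,
       -2.00000e-04, -0.00000e+00]), 'tcp_pos': array([ 0.1337, -0.5587,  0.2304]), 'orientation': array([-9.000e-04,  9.931e-01,  1.171e-01,  0.000e+00]), 'wrist_force': array([-0.0562, -0.1661, -0.3858]), 'ft_torque': array([ 0.0086, -0.041 ,  0.0629]), 'grip_force': np.float64(0.0), 'finger_gap': np.float64(0.0853)}
scene 55.165436275423694 247.61073224998302 193.60760845655625 [-0.12136383  0.          0.          0.          0.        ] [[-0.661, 0.75, -0.001, 0.289], [-0.48, -0.421, 0.77, 0.254], [0.577, 0.51, 0.638, -1.403], [0.0, 0.0, 0.0, 1.0]]
tin_red landmark_of [([0.527, -0.131, 0.008], 0.56)]
tin_red spot_in [([0.537, -0.123, 0.04], 0.56), ([0.563, 0.207, 0.013], 0.36)]
tin_mid landmark_of [([0.603, 0.154, 0.049], 0.7), ([0.62, -0.124, 0.008], 0.25)]
tin_mid spot_in [([0.614, 0.166, 0.081], 0.61)]
tin_low landmark_of [([0.602,
[... 1325 characters left out ...]
pot_in [([0.551, 0.208, 0.015], 0.89)]
dock landmark_of []
dock spot_in [([0.694, 0.255, 0.013], 0.67)]
tray landmark_of [([0.576, -0.18, 0.0], 0.86), ([0.54, -0.232, 0.01], 0.61)]
tray spot_in [([0.577, -0.13, 0.015], 0.57)]
tin_brown landmark_of [([0.538, -0.231, 0.006], 0.66)]
tin_brown spot_in [([0.543, -0.222, 0.039], 0.64), ([0.51, 0.457, 0.072], 0.45)]
tin_cream landmark_of [([0.631, -0.215, 0.006], 0.56)]
tin_cream spot_in [([0.633, -0.206, 0.039], 0.76)]
tin_green landmark_of [([0.621, -0.125, 0.006], 0.66)]
tin_green spot_in [([0.632, -0.209, 0.036], 0.61), ([0.616, -0.102, 0.04], 0.59)]
jar landmark_of [([0.504, 0.437, -0.002], 0.67)]
jar spot_in [([0.508, 0.458, 0.07], 0.97)]
2.1
```

View pics/scene1.png

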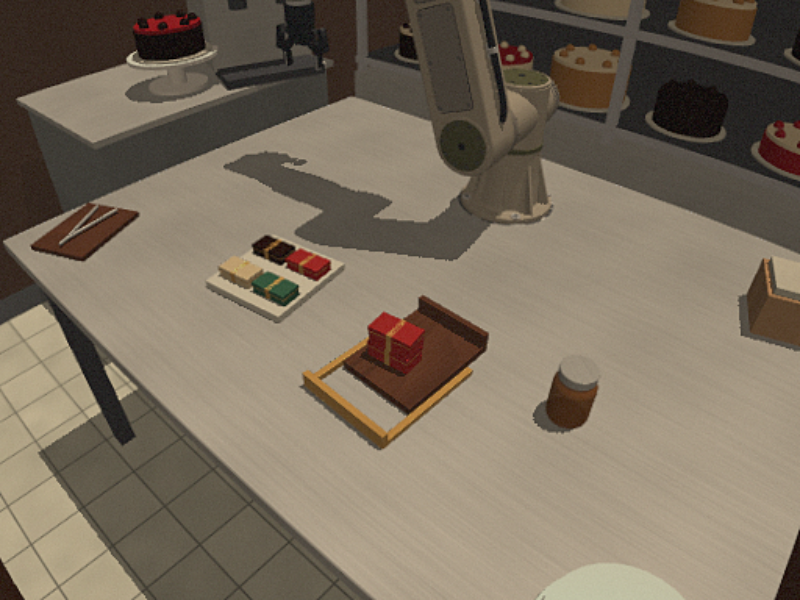

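View pics/side1.png

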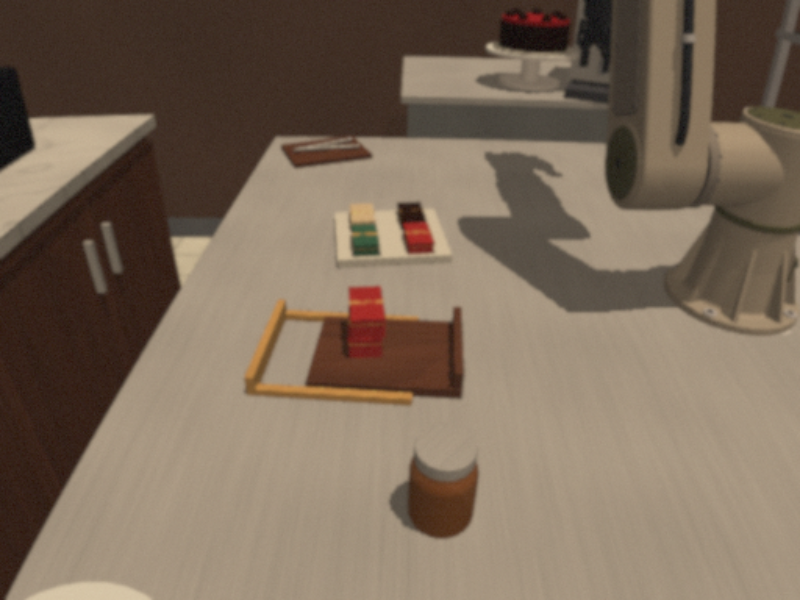

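The red tin is at about (310,264) in the scene picture and (418,237) in the side picture. The column is at (396,343) and (366,322), with the board, brass dock and jar (at the side) clear of the path. The networks agree: red tin ≈(0.527,-0.133), column ≈(0.602,0.158), tray yaw ≈0.09. I'll move over the red tin for a wrist view.

```bash
cat > h.py <<'E'
from workcell import env
import cv2,numpy as np
from scipy.spatial.transform import Rotation as R
def tool():
    s=env.get_state();q=s["orientation"];T=np.eye(4);T[:3,:3]=R.from_quat([q[1],q[2],q[3],q[0]]).as_matrix();T[:3,3]=s["tcp_pos"];return T
def goal(p,yaw_y):
    """tool pointing straight down, y axis along world angle yaw_y"""
    y=np.array([np.cos(yaw_y),np.sin(yaw_y),0]);z=np.array([0,0,-1.])
    G=np.eye(4);G[:3,:3]=np.c_[np.cross(y,z),y,z];G[:3,3]=p
    D=np.linalg.inv(tool())@G
    print("shift mm",np.round(D[:3,3]*1000,1),"turn x10deg",np.round(np.degrees(R.from_matrix(D[:3,:3]).as_rotvec())/10,2))
def shoot(name):
    T=tool();p=env.read_camera(name)
    if name=="wrist":p["c2w"]=T@p["mount"]
    else:p["c2w"]=np.linalg.inv(p["extrinsics"])
    return p
def ray(p,uv,z):
    """pixels -> world points at height z"""
    f=192/np.tan(np.radians(p["fovy"]/2));K=np.array([[f,0,p["cx"]],[0,f,p["cy"]],[0,0,1]])
    n=cv2.undistortPoints(np.float32(uv).reshape(-1,1,2),K,np.array(p["dist_coeffs"]))[:,0]
    d=np.c_[n[:,0],-n[:,1],-np.ones(len(n))]@p["c2w"][:3,:3].T;o=p["c2w"][:3,3]
    return (o+d*((z-o[2])/d[:,2])[:,None])[:,:2]
def rect(p,mask,z):
    c=max(cv2.findContours(mask.astype(np.uint8),0,cv2.CHAIN_APPROX_NONE)[0],key=cv2.contourArea)
    r=cv2.minAreaRect(np.float32(ray(p,c[:,0],z)*1000))
    b=cv2.boxPoints(r);e=[b[1]-b[0],b[2]-b[1]];e=max(e,key=np.linalg.norm)
    return np.round(r[0],1),np.round(r[1],1),"long-axis angle",round(np.arctan2(e[1],e[0])%np.pi,3)
E
python3 - <<'E'
from h import *
goal([.528,-.133,.23],.09)
E
```

```text
shift mm [ 482.6 -322.9    1.3] turn x10deg [ 0.    0.   -8.17]
```

Request:
{"api": "move_arm", "payload": {"targets": [[[242,-162,0],[0,0,-4.1],-1],[[242,-162,0],[0,0,-4.1],-1],[[242,-162,0],[0,0,-4.1],-1],[[242,-162,0],[0,0,-4.1],-1],[[242,-162,0],[0,0,-4.1],-1]]}}

```text
clock: 2.72
tcp_pos: [0.3328, -0.3433, 0.2316]
orientation: [0.0, 0.889, 0.459, 0.0]
wrist_force: [0.8, -0.7, 1.0]
finger_gap: 0.0855
grip_force: 0.0
```

```bash
python3 - <<'E'
from h import *
goal([.528,-.133,.23],.09)
E
```

```text
shift mm [284.5  37.4   1.6] turn x10deg [ 0.    0.   -4.05]
```

Request:
{"api": "move_arm", "payload": {"targets": [[[285,37,0],[0,0,-4.05],-1],[[285,37,0],[0,0,-4.05],-1],[[285,37,0],[0,0,-4.05],-1],[[285,37,0],[0,0,-4.05],-1],[[285,37,0],[0,0,-4.05],-1]]}}

```text
clock: 3.35
tcp_pos: [0.5288, -0.1326, 0.2313]
orientation: [0.0, 0.675, 0.738, 0.0]
wrist_force: [-0.3, -0.0, 0.6]
finger_gap: 0.0853
grip_force: 0.0
```

```bash
python3 - <<'E'
from h import *
print(env.get_state()["tcp_pos"],env.get_state()["qvel"].round(3))
p=shoot("wrist");print(p["fovy"],p["mount"].round(3).tolist())
o=p["pixels"][:,:,::-1].copy()
for t in ["tin_red","tin_green","tin_brown","tin_cream"]:
    for d in env.regions_of(t,p)[:2]:
        print(t,d["confidence"],rect(p,d["mask"],.038))
        if t=="tin_red":
            c=cv2.findContours(d["mask"].astype(np.uint8),0,2)[0];cv2.drawContours(o,c,-1,(255,0,255),1)
    print([(d["centre"],d["confidence"]) for d in env.landmark_of(t,p)[:2]])
cv2.imwrite("pics/w1.png",cv2.resize(o,(800,600)))
E
```

```text
[ 0.52882965 -0.13262365  0.23133018] [ 0.51   0.258  0.335  0.082 -0.01   0.553]
68.62292280668677 [[-0.001, 0.961, 0.276, 0.071], [1.0, 0.0, 0.001, -0.001], [0.001, 0.276, -0.961, -0.142], [0.0, 0.0, 0.0, 1.0]]
tin_red 0.83 (array([ 524.2, -133.6]), array([45.1, 83. ]), 'long-axis angle', np.float32(1.704))
[([0.5261, -0.1349, 0.0062], 0.65)]
tin_green 0.83 (array([ 616.2, -123.4]), array([49.9, 83.2]), 'long-axis angle', np.float32(1.723))
tin_green 0.47 (array([ 626.9, -211.6]), array([49.8, 91.4]), 'long-axis angle', np.float32(1.693))
[([0.6206, -0.127, 0.0029], 0.8)]
tin_brown 0.57 (array([ 535.8, -222.8]), array([44.6, 87.8]), 'long-axis angle', np.float32(1.713))
[([0.5364, -0.2249, 0.0041], 0.96)]
tin_cream 0.81 (array([ 626.9, -212.1]), array([49.8, 90.2]), 'long-axis angle', np.float32(1.672))
[([0.6289, -0.218, 0.0058], 0.63)]
```

View pics/w1.png

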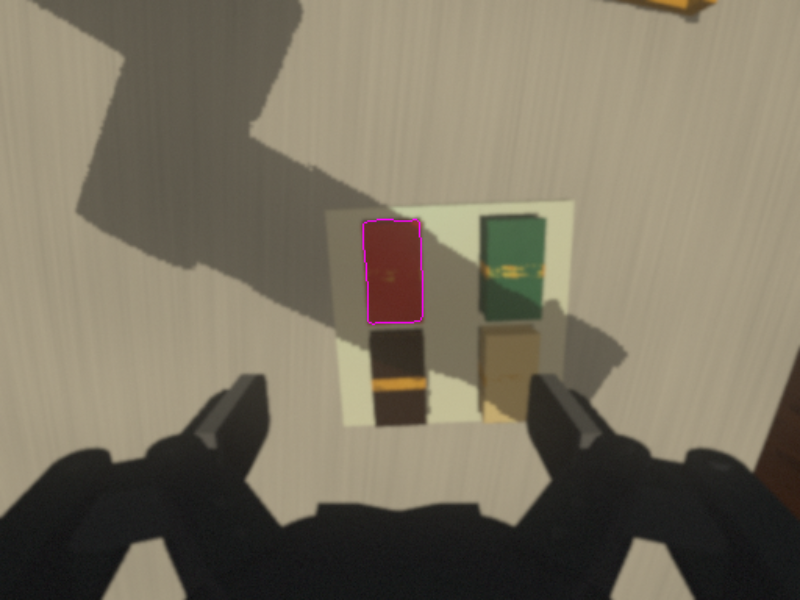

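The wrist view shows the red tin at (393,270), well outlined, with green, brown and cream beside it. The arm was still moving, so I'll take it again at rest.

```bash
python3 - <<'E'
from h import *
print(env.get_state()["tcp_pos"],env.get_state()["qvel"].round(3))
p=shoot("wrist")
for t in ["tin_red","tin_green","tin_brown","tin_cream"]:
    for d in env.regions_of(t,p)[:1]: print(t,d["confidence"],rect(p,d["mask"],.038))
    print([(d["centre"],d["confidence"]) for d in env.landmark_of(t,p)[:1]])
goal([.526,-.134,.05],.1)
E
```

```text
[ 0.52656804 -0.13604347  0.23141484] [ 0.002  0.001  0.004 -0.001  0.002  0.001]
tin_red 0.61 (array([ 524. , -133.8]), array([45.3, 83. ]), 'long-axis angle', np.float32(1.703))
[([0.5261, -0.1358, 0.0068], 0.93)]
tin_green 0.6 (array([ 615.9, -122.4]), array([50.4, 81.7]), 'long-axis angle', np.float32(1.704))
[([0.6193, -0.1269, 0.0037], 0.73)]
tin_brown 0.64 (array([ 535.9, -223.6]), array([45.6, 89.3]), 'long-axis angle', np.float32(1.715))
[([0.536, -0.2258, 0.004], 0.82)]
tin_cream 0.77 (array([ 627.6, -211.9]), array([49. , 90.1]), 'long-axis angle', np.float32(1.71))
[([0.6334, -0.2152, 0.0036], 0.81)]
shift mm [  1.2  -1.1 181.3] turn x10deg [ 0.    0.   -0.08]
```

Request:
{"api": "move_arm", "payload": {"targets": [[[1,-2,60],[0,0,-0.22],-1],[[1,-2,120],[0,0,-0.22],-1],[[1,-2,170],[0,0,-0.22],-1],[[1,-2,200],[0,0,-0.22],-1],[[1,-2,215],[0,0,-0.22],-1]]}}

```text
clock: 4.88
tcp_pos: [0.524, -0.1337, 0.0145]
orientation: [-0.001, 0.662, 0.75, -0.0]
wrist_force: [-0.5, 0.7, 0.7]
finger_gap: 0.0857
grip_force: 0.0
```

Request:
{"api": "move_arm", "payload": {"targets": [[[0,0,2],[0,0,0],-1],[[0,0,2],[0,0,0],-0.2],[[0,0,2],[0,0,0],0.3],[[0,0,2],[0,0,0],0.3],[[0,0,2],[0,0,0],0.3]], "squeeze": 25}}

```text
clock: 5.5
tcp_pos: [0.5263, -0.1347, 0.0157]
orientation: [0.001, 0.662, 0.75, 0.0]
wrist_force: [-0.8, 0.3, 6.6]
finger_gap: 0.0434
grip_force: 27.1
```

Request:
{"api": "move_arm", "payload": {"targets": [[[0,0,-8],[0,0,0],0.4],[[0,0,-30],[0,0,0],0.4],[[0,0,-80],[0,0,0],0.4],[[0,0,-130],[0,0,0],0.4],[[0,0,-185],[0,0,0],0.4]], "squeeze": 40}}

```text
clock: 6.12
tcp_pos: [0.5244, -0.1339, 0.2007]
orientation: [-0.001, 0.662, 0.75, -0.0]
wrist_force: [1.4, -0.6, -2.2]
finger_gap: 0.0435
grip_force: 42.2
```

```bash
python3 - <<'E'
from h import *
s=env.get_state();print(s["tcp_pos"],s["finger_gap"],s["grip_force"],s["wrist_force"])
goal([.60,.08,.25],.12)
E
```

```text
[ 0.52435689 -0.13389759  0.20071265] 0.04352465197385051 42.18177080154419 [ 1.41027732 -0.56010388 -2.15959844]
shift mm [202.8 101.6 -49.3] turn x10deg [-0.01 -0.    0.03]
```

Request:
{"api": "move_arm", "payload": {"targets": [[[50,25,-20],[0,0,0],0.4],[[100,50,-50],[0,0,0],0.4],[[150,75,-50],[0,0,0],0.4],[[190,95,-50],[0,0,0],0.4],[[203,102,-50],[0,0,0],0.4]]}}

```text
clock: 6.75
tcp_pos: [0.6011, 0.0824, 0.2491]
orientation: [-0.0, 0.66, 0.751, -0.0]
wrist_force: [-0.2, -0.5, -1.0]
finger_gap: 0.0433
grip_force: 42.3
```

Request:
{"api": "move_arm", "payload": {"targets": [[[0,0,0],[0,0,0],0.4],[[0,0,0],[0,0,0],0.4],[[0,0,0],[0,0,0],0.4]]}}

```text
clock: 7.12
tcp_pos: [0.6008, 0.0785, 0.2494]
orientation: [0.0, 0.662, 0.749, -0.0]
wrist_force: [-0.9, 0.1, -0.2]
finger_gap: 0.0435
grip_force: 42.3
```

```bash
python3 - <<'E'
from h import *
s=env.get_state();print(s["tcp_pos"],s["qvel"].round(3))
p=shoot("wrist")
o=p["pixels"][:,:,::-1].copy()
for t,z in [("tin_red",.03),("tin_mid",.08),("tin_low",.048),("board",.016),("dock",.012)]:
    for d in env.regions_of(t,p)[:2]:
        print(t,d["confidence"],rect(p,d["mask"],z))
        if t in("tin_mid","board","dock"):
            c=cv2.findContours(d["mask"].astype(np.uint8),0,2)[0];cv2.drawContours(o,c,-1,(255,0,255) if t=="tin_mid" else (0,255,0),1)
    print([(d["centre"],d["confidence"]) for d in env.landmark_of(t,p)[:2]])
cv2.imwrite("pics/w2.png",cv2.resize(o,(800,600)))
np.savez("w2.npz",**{k:p[k] for k in ("pixels","fovy","cx","cy","dist_coeffs","c2w")})
E
```

```text
[0.60078787 0.07845018 0.24938308] [ 0.    -0.     0.002 -0.     0.003  0.002]
tin_red 0.86 (array([615.3, -46.6]), array([136.7, 244.7]), 'long-axis angle', np.float32(1.698))
[([0.6041, 0.0787, 0.2404], 0.69)]
tin_mid 0.66 (array([597.7, 161. ]), array([44.9, 79.5]), 'long-axis angle', np.float32(1.698))
[([0.6025, 0.1563, 0.0477], 0.58)]
[]
board 0.65 (array([563.1, 183.2]), array([160.1, 209.1]), 'long-axis angle', np.float32(3.1))
[([0.569, 0.183, 0.0003], 0.91)]
dock 0.73 (array([640.1, 179.4]), array([190.1, 220.5]), 'long-axis angle', np.float32(3.092))
dock 0.5 (array([563., 183.]), array([161.8, 212. ]), 'long-axis angle', np.float32(3.094))
[]
```

View pics/w2.png

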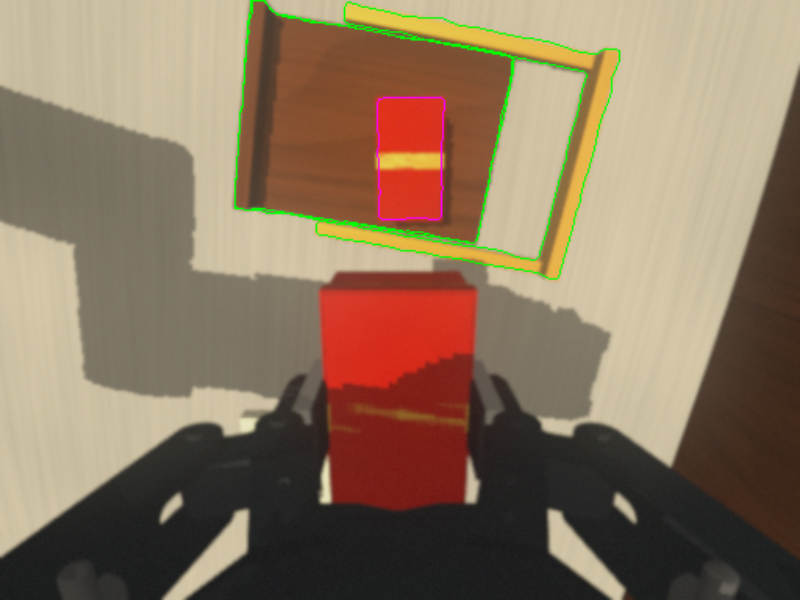

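The picture shows the held tin level and centred, and the column at (410,158) already parallel to it. The board lies in the rails (lip at about x=255) with its edge about 75 px short of the stop. Column ≈(0.600,0.1595), yaw 0.127; dock yaw ≈-0.05. Next, I'll place the tin.

Request:
{"api": "move_arm", "payload": {"targets": [[[45,5,0],[0,0,0],0.4],[[80,9,20],[0,0,0],0.4],[[80.5,9,75],[0,0,0],0.4],[[80.5,9,125],[0,0,0],0.4],[[80.5,9,145],[0,0,0],0.4]]}}

```text
clock: 8.3
tcp_pos: [0.5975, 0.1609, 0.1005]
orientation: [-0.002, 0.661, 0.75, -0.002]
wrist_force: [-0.3, -0.0, -0.6]
finger_gap: 0.0429
grip_force: 42.2
```

Request:
{"api": "move_arm", "payload": {"targets": [[[0,0,0],[0,0,0],0.4],[[0,0,4],[0,0,0],0.4],[[0,0,8],[0,0,0],0.4],[[0,0,10],[0,0,0],0.4],[[0,0,10],[0,0,0],0.4]]}}

```text
clock: 8.93
tcp_pos: [0.6001, 0.1609, 0.0945]
orientation: [0.0, 0.662, 0.75, 0.0]
wrist_force: [-0.1, -1.1, -0.7]
finger_gap: 0.043
grip_force: 42.2
```

```bash
python3 - <<'E'
from h import *
s=env.get_state();print(s["tcp_pos"],s["qvel"].round(3),s["wrist_force"],s["ft_torque"])
for n in("side","scene"):
    p=shoot(n)
    cv2.imwrite(f"pics/{n}2.png",cv2.resize(p["pixels"][130:290,170:340,::-1],(600,565),interpolation=cv2.INTER_CUBIC))
    print([(t,[d["centre"] for d in env.landmark_of(t,p)[:2]]) for t in("tin_red","tin_mid","tin_low","board")])
E
```

```text
[0.6000886  0.16086602 0.09451884] [ 0.     0.     0.003  0.001 -0.001 -0.   ] [-0.13073134 -1.07954419 -0.74565204] [-0.01245887  0.0122429  -0.06232349]
[('tin_red', [[0.6046, 0.1621, 0.0851]]), ('tin_mid', [[0.6028, 0.1638, 0.0495]]), ('tin_low', [[0.6048, 0.1585, 0.0154]]), ('board', [[0.5672, 0.1828, -0.0005]])]
[('tin_red', [[0.606, 0.1664, 0.085]]), ('tin_mid', [[0.6035, 0.1584, 0.0501]]), ('tin_low', [[0.6034, 0.1608, 0.0156], [0.6331, -0.2131, 0.0035]]), ('board', [[0.5666, 0.1811, -0.0014]])]
```

View pics/side2.png

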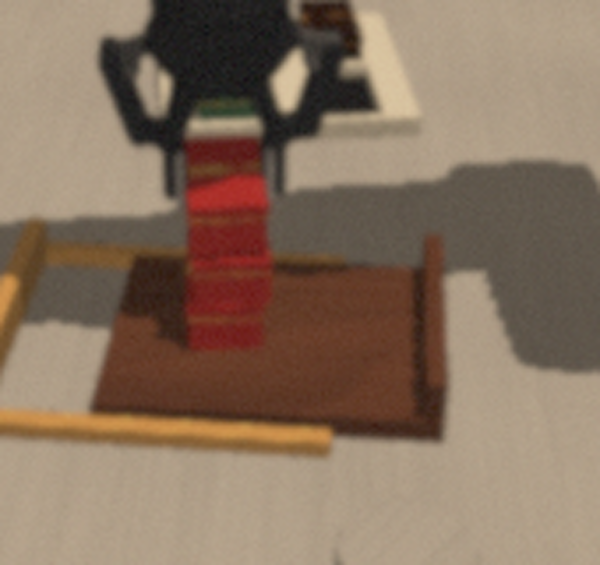

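The red tin (188–268, 205) sits in line with the tins below it. I'll lower it until it touches.

Request:
{"api": "move_arm", "payload": {"targets": [[[-1.5,0,1.5],[0,0,0],0.4],[[-1.5,0,3],[0,0,0],0.4],[[-1.5,0,4],[0,0,0],0.4],[[-1.5,0,4.5],[0,0,0],0.4],[[-1.5,0,4.5],[0,0,0],0.4]]}}

```text
clock: 10.05
tcp_pos: [0.6002, 0.1594, 0.0898]
orientation: [0.0, 0.662, 0.75, -0.0]
wrist_force: [0.1, 0.3, -0.2]
finger_gap: 0.0431
grip_force: 42.4
```

Request:
{"api": "move_arm", "payload": {"targets": [[[0,0,0.5],[0,0,0],0.4],[[0,0,1],[0,0,0],0.4],[[0,0,1],[0,0,0],0.4]]}}

```text
clock: 10.42
tcp_pos: [0.6003, 0.1594, 0.0898]
orientation: [0.0, 0.662, 0.75, 0.0]
wrist_force: [-2.0, -0.6, 7.0]
finger_gap: 0.0431
grip_force: 43.1
```

Request:
{"api": "move_arm", "payload": {"targets": [[[0,0,-0.5],[0,0,0],0.4],[[0,0,-0.5],[0,0,0],-0.1],[[0,0,-0.5],[0,0,0],-0.5],[[0,0,-0.5],[0,0,0],-1],[[0,0,-0.5],[0,0,0],-1]], "squeeze": 20}}

```text
clock: 11.05
tcp_pos: [0.6002, 0.1594, 0.0891]
orientation: [-0.0, 0.662, 0.75, -0.0]
wrist_force: [0.1, 0.6, -0.1]
finger_gap: 0.0854
grip_force: 0.0
```

Request:
{"api": "move_arm", "payload": {"targets": [[[0,0,0],[0,0,0],-1],[[0,0,-30],[0,0,0],-1],[[0,0,-80],[0,0,0],-1],[[0,0,-130],[0,0,0],-1],[[-40,0,-160],[0,0,0],-1]]}}

```text
clock: 11.68
tcp_pos: [0.6058, 0.1215, 0.2524]
orientation: [0.001, 0.66, 0.751, 0.002]
wrist_force: [1.2, -1.9, -0.2]
finger_gap: 0.0853
grip_force: 0.0
```

Request:
{"api": "move_arm", "payload": {"targets": [[[-35,0,0],[0,0,0],-1],[[-35,0,0],[0,0,0],-1],[[-35,0,0],[0,0,0],-1]]}}

```text
clock: 12.05
tcp_pos: [0.6092, 0.0852, 0.2489]
orientation: [-0.0, 0.662, 0.75, -0.0]
wrist_force: [-0.0, 0.1, -1.0]
finger_gap: 0.0855
grip_force: 0.0
```

```bash
python3 - <<'E'
from h import *
s=env.get_state();print(s["tcp_pos"],s["qvel"].round(3),s["finger_gap"])
p=shoot("wrist")
o=p["pixels"][:,:,::-1].copy()
for t,z in [("tin_red",.112),("tin_mid",.08),("board",.016),("dock",.012)]:
    for d in env.regions_of(t,p)[:1]:
        print(t,d["confidence"],rect(p,d["mask"],z))
        c=cv2.findContours(d["mask"].astype(np.uint8),0,2)[0];cv2.drawContours(o,c,-1,(255,0,255) if "tin" in t else (0,255,0),1)
    print([(d["centre"],d["confidence"]) for d in env.landmark_of(t,p)[:2]])
cv2.imwrite("pics/w3.png",cv2.resize(o,(800,600)))
E
```

```text
[0.60921899 0.08520318 0.24892689] [ 0.019  0.001 -0.001  0.    -0.002 -0.   ] 0.085504463723402
tin_red 0.93 (array([599.2, 159.3]), array([47.8, 81.2]), 'long-axis angle', np.float32(1.682))
[([0.6024, 0.1606, 0.0833], 0.61)]
[]
board 0.6 (array([563. , 183.7]), array([158. , 212.6]), 'long-axis angle', np.float32(3.096))
[([0.568, 0.1802, -0.0033], 0.63)]
dock 0.83 (array([639.5, 179.5]), array([188.6, 219. ]), 'long-axis angle', np.float32(3.088))
[]
```

View pics/w3.png

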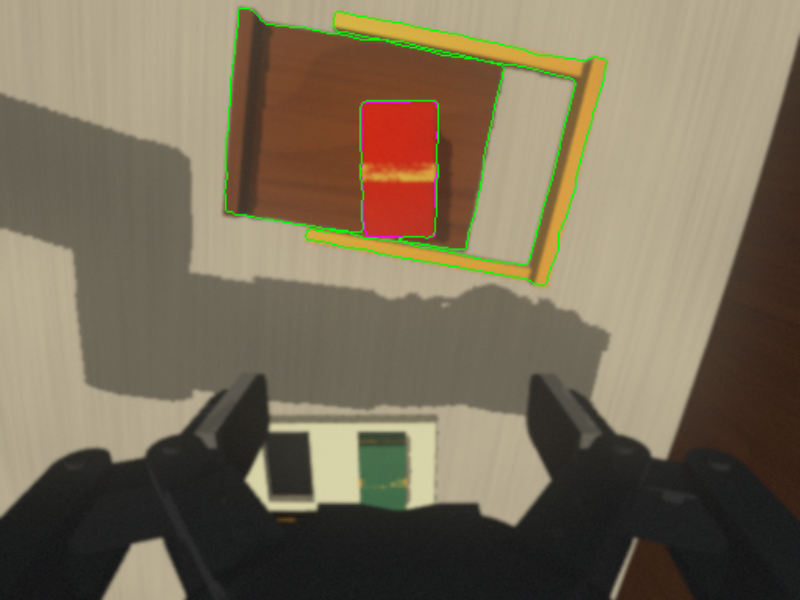

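The red tin at (400,168) stands squarely on the column and is released. The board is still about 75 px from the stop. Now I'll move behind the lip, with fingers open and spread across the board.

```bash
python3 - <<'E'
from h import *
goal([.415,.188,.25],1.522)
E
```

```text
shift mm [ 126.1 -180.1   -0.8] turn x10deg [-0. -0. -8.]
```

Request:
{"api": "move_arm", "payload": {"targets": [[[126,-180,0],[0,0,-5],-1],[[126,-180,0],[0,0,-5],-1],[[126,-180,0],[0,0,-5],-1],[[126,-180,0],[0,0,-5],-1],[[126,-180,0],[0,0,-5],-1]]}}

```text
clock: 13.12
tcp_pos: [0.4128, 0.1887, 0.2499]
orientation: [0.0, 0.279, 0.96, 0.0]
wrist_force: [0.8, 0.8, -0.3]
finger_gap: 0.0852
grip_force: 0.0
```

Request:
{"api": "move_arm", "payload": {"targets": [[[0,0,0],[0,0,-3],-1],[[0,0,0],[0,0,-3],-1],[[0,0,0],[0,0,-3],-1],[[0,0,0],[0,0,-3],-1],[[0,0,0],[0,0,-3],-1]]}}

```text
clock: 13.75
tcp_pos: [0.4152, 0.1876, 0.2493]
orientation: [0.0, 0.026, 1.0, -0.0]
wrist_force: [0.1, 0.4, 0.2]
finger_gap: 0.085
grip_force: 0.0
```

```bash
python3 - <<'E'
from h import *
s=env.get_state();print(s["tcp_pos"],s["joint_pos"].round(2))
p=shoot("wrist")
o=p["pixels"][:,:,::-1].copy()
for t,z in [("tin_red",.112),("board",.016),("dock",.012)]:
    for d in env.regions_of(t,p)[:1]: print(t,d["confidence"],rect(p,d["mask"],z))
cv2.imwrite("pics/w4.png",cv2.resize(o,(800,600)))
goal([.425,.188,.01],1.522)
E
```

```text
[0.41522641 0.18764347 0.2493121 ] [ 0.25  0.08 -0.2   1.29 -0.    0.3 ]
tin_red 0.96 (array([572.7, 158. ]), array([38.9, 81.1]), 'long-axis angle', np.float32(1.655))
board 0.88 (array([562.2, 179.2]), array([162. , 204.7]), 'long-axis angle', np.float32(3.083))
dock 0.93 (array([608.3, 263.1]), array([ 15.1, 157.7]), 'long-axis angle', np.float32(3.076))
shift mm [ -9.7   0.9 239.3] turn x10deg [-0.    0.   -0.01]
```

View pics/w4.png

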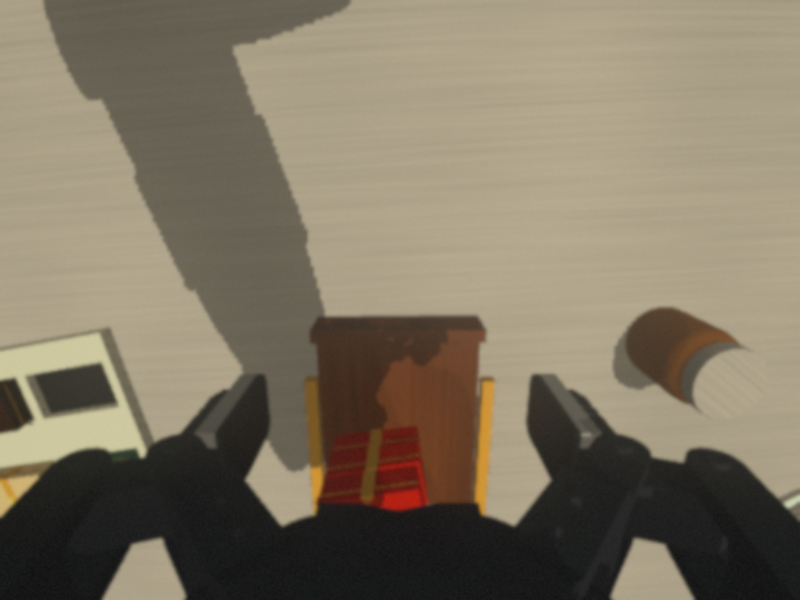

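The lip at (398,325) is centred between the fingers and parallel to them, and the jar is clear. I'll descend behind the lip, then push slowly.

Request:
{"api": "move_arm", "payload": {"targets": [[[-5,1,60],[0,0,0],-1],[[-5,1,120],[0,0,0],-1],[[-5,1,180],[0,0,0],-1],[[-10,1,225],[0,0,0],-1],[[-10,1,240],[0,0,0],-1]]}}

```text
clock: 14.58
tcp_pos: [0.4233, 0.1874, 0.0064]
orientation: [-0.002, 0.025, 1.0, -0.001]
wrist_force: [-0.0, -0.0, 0.7]
finger_gap: 0.0857
grip_force: 0.0
```

Request:
{"api": "move_arm", "payload": {"targets": [[[-5,0,0],[0,0,0],-1],[[-10,0,0],[0,0,0],-1],[[-14,0,0],[0,0,0],-1],[[-18,0,0],[0,0,0],-1],[[-22,0,0],[0,0,0],-1]]}}

```text
clock: 15.2
tcp_pos: [0.4478, 0.1871, 0.0097]
orientation: [0.0, 0.025, 1.0, 0.0]
wrist_force: [-0.6, -1.0, -0.8]
finger_gap: 0.0853
grip_force: 0.0
```

Request:
{"api": "move_arm", "payload": {"targets": [[[-3,0,0],[0,0,0],-1],[[-6,0,0],[0,0,0],-1],[[-9,0,0],[0,0,0],-1],[[-12,0,0],[0,0,0],-1],[[-15,0,0],[0,0,0],-1]]}}

```text
clock: 15.82
tcp_pos: [0.4607, 0.1863, 0.0089]
orientation: [-0.001, 0.025, 1.0, -0.0]
wrist_force: [-5.2, 0.9, 3.8]
finger_gap: 0.0853
grip_force: 2.5
```

Request:
{"api": "move_arm", "payload": {"targets": [[[-3,0,0],[0,0,0],-1],[[-6,0,0],[0,0,0],-1],[[-9,0,0],[0,0,0],-1],[[-12,0,0],[0,0,0],-1],[[-15,0,0],[0,0,0],-1]]}}

```text
clock: 16.45
tcp_pos: [0.4774, 0.1854, 0.0092]
orientation: [-0.0, 0.025, 1.0, -0.0]
wrist_force: [-2.5, -0.1, -1.4]
finger_gap: 0.0854
grip_force: 1.2
```

```bash
python3 - <<'E'
from h import *
s=env.get_state();print(s["tcp_pos"],s["wrist_force"],s["ft_torque"])
for n in("side","scene"):
    p=shoot(n)
    cv2.imwrite(f"pics/{n}3.png",cv2.resize(p["pixels"][130:290,150:320,::-1],(600,565),interpolation=cv2.INTER_CUBIC))
    print([(t,[d["centre"] for d in env.landmark_of(t,p)[:2]]) for t in("tin_red","tin_mid","tin_low","board")])
E
```

```text
[0.47742875 0.18541975 0.00916547] [-2.47182794 -0.0602322  -1.35673287] [0.03648237 0.46198032 0.01190214]
[('tin_red', [[0.6214, 0.1611, 0.0828]]), ('tin_mid', [[0.6197, 0.1588, 0.0477]]), ('tin_low', [[0.6216, 0.1571, 0.0163]]), ('board', [[0.5877, 0.181, -0.0002]])]
[('tin_red', [[0.6227, 0.1628, 0.0815]]), ('tin_mid', [[0.6215, 0.1543, 0.0508]]), ('tin_low', [[0.6238, 0.16, 0.0138]]), ('board', [[0.588, 0.1808, -0.0006]])]
```

View pics/side3.png

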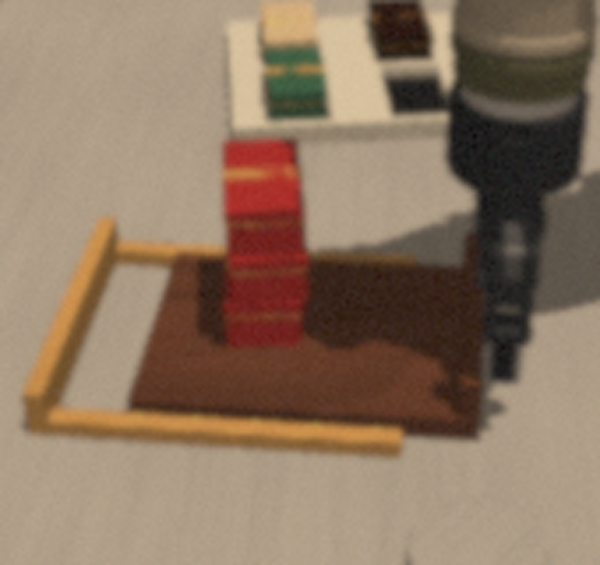

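The column stands square at (262,245) and the board has moved about 20 mm, with roughly 50 mm left to the stop. I'll keep pushing.

Request:
{"api": "move_arm", "payload": {"targets": [[[-3,0,0],[0,0,0],-1],[[-6,0,0],[0,0,0],-1],[[-9,0,0],[0,0,0],-1],[[-12,0,0],[0,0,0],-1],[[-15,0,0],[0,0,0],-1]]}}

```text
clock: 17.58
tcp_pos: [0.4924, 0.1847, 0.0091]
orientation: [-0.0, 0.025, 1.0, -0.0]
wrist_force: [-3.5, 0.7, -0.0]
finger_gap: 0.0855
grip_force: 1.7
```

Request:
{"api": "move_arm", "payload": {"targets": [[[-3,0,0],[0,0,0],-1],[[-6,0,0],[0,0,0],-1],[[-9,0,0],[0,0,0],-1],[[-12,0,0],[0,0,0],-1],[[-15,0,0],[0,0,0],-1]]}}

```text
clock: 18.2
tcp_pos: [0.5074, 0.184, 0.0091]
orientation: [-0.0, 0.025, 1.0, -0.0]
wrist_force: [-3.1, -0.2, -1.6]
finger_gap: 0.0851
grip_force: 1.2
```

Request:
{"api": "move_arm", "payload": {"targets": [[[-2,0,0],[0,0,0],-1],[[-4,0,0],[0,0,0],-1],[[-6,0,0],[0,0,0],-1],[[-8,0,0],[0,0,0],-1],[[-10,0,0],[0,0,0],-1]]}}

```text
clock: 18.82
tcp_pos: [0.5173, 0.1835, 0.0093]
orientation: [0.0, 0.025, 1.0, -0.0]
wrist_force: [-2.8, -0.0, -2.0]
finger_gap: 0.0852
grip_force: 1.2
```

```bash
python3 - <<'E'
from h import *
s=env.get_state();print(s["tcp_pos"],s["wrist_force"],s["ft_torque"])
p=shoot("side")
cv2.imwrite("pics/side4.png",cv2.resize(p["pixels"][130:290,150:320,::-1],(600,565),interpolation=cv2.INTER_CUBIC))
print([(t,[d["centre"] for d in env.landmark_of(t,p)[:2]]) for t in("tin_red","tin_mid","tin_low","board")])
E
```

```text
[0.51726046 0.18350592 0.00926752] [-2.80390612 -0.01194482 -2.02134748] [ 0.01415537  0.40284079 -0.02123114]
[('tin_red', [[0.6631, 0.1553, 0.0824]]), ('tin_mid', [[0.6607, 0.1588, 0.0454]]), ('tin_low', [[0.6625, 0.1538, 0.0125]]), ('board', [[0.6278, 0.1798, -0.0015]])]
```

View pics/side4.png

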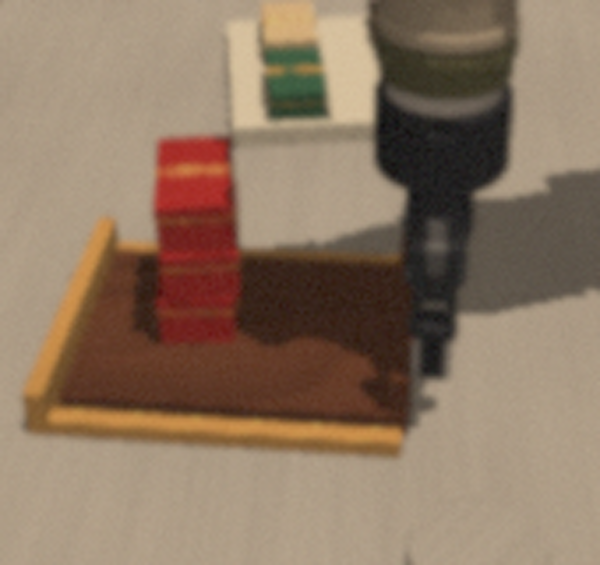

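The column is still square and the board has about 5–10 mm to go. I'll creep until the force rises.

Request:
{"api": "move_arm", "payload": {"targets": [[[-1.5,0,0],[0,0,0],-1],[[-3,0,0],[0,0,0],-1],[[-4.5,0,0],[0,0,0],-1],[[-6,0,0],[0,0,0],-1]]}}

```text
clock: 19.58
tcp_pos: [0.5198, 0.1833, 0.0089]
orientation: [-0.003, 0.025, 1.0, -0.0]
wrist_force: [-13.3, 1.1, 8.8]
finger_gap: 0.0856
grip_force: 6.8
```

Request:
{"api": "move_arm", "payload": {"targets": [[[-1,0,0],[0,0,0],-1],[[-1,0,0],[0,0,0],-1],[[-1,0,0],[0,0,0],-1]]}}

```text
clock: 19.95
tcp_pos: [0.5197, 0.1832, 0.0087]
orientation: [-0.004, 0.025, 1.0, -0.0]
wrist_force: [-14.1, 0.0, 9.5]
finger_gap: 0.0856
grip_force: 6.8
```

```bash
python3 - <<'E'
from h import *
s=env.get_state();print(s["tcp_pos"],s["wrist_force"],s["ft_torque"])
for n in ("side","scene"):
    p=shoot(n)
    cv2.imwrite(f"pics/{n}5.png",cv2.resize(p["pixels"][185:290,150:320,::-1] if n=="side" else p["pixels"][180:290,190:320,::-1],None,fx=4.7,fy=4.7,interpolation=cv2.INTER_CUBIC))
    print([(t,[d["centre"] for d in env.landmark_of(t,p)[:1]]) for t in("tin_red","tin_mid","tin_low","board")])
E
```

```text
[0.51971894 0.18320136 0.00869708] [-14.13869921   0.0275732    9.50521425] [ 0.09131299  2.40419477 -0.21793466]
[('tin_red', [[0.664, 0.1576, 0.083]]), ('tin_mid', [[0.6632, 0.1564, 0.0477]]), ('tin_low', [[0.6654, 0.1533, 0.0172]]), ('board', [[0.6282, 0.1793, 0.0008]])]
[('tin_red', [[0.6626, 0.1551, 0.0812]]), ('tin_mid', [[0.6687, 0.1544, 0.0495]]), ('tin_low', [[0.6661, 0.159, 0.0166]]), ('board', [])]
```

View pics/scene5.png

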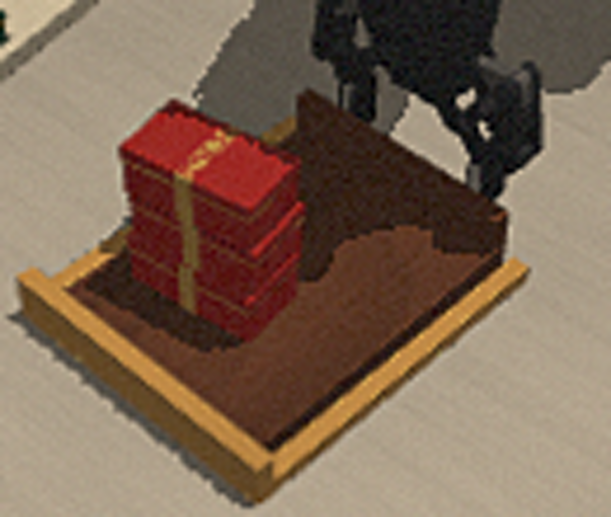

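The board looks home: its lip is level with the rail ends, and the column is square. One firmer push will confirm it.

Request:
{"api": "move_arm", "payload": {"targets": [[[-1,0,0],[0,0,0],-1],[[-2,0,0],[0,0,0],-1],[[-2,0,0],[0,0,0],-1]]}}

```text
clock: 20.82
tcp_pos: [0.5197, 0.1831, 0.0085]
orientation: [-0.006, 0.025, 1.0, -0.0]
wrist_force: [-18.4, 1.0, 12.4]
finger_gap: 0.0857
grip_force: 9.2
```

Force rose to 18 N with no motion, so the board is hard against the stop. I'll back off.

Request:
{"api": "move_arm", "payload": {"targets": [[[4,0,0],[0,0,0],-1],[[12,0,0],[0,0,0],-1],[[30,0,0],[0,0,0],-1],[[50,0,0],[0,0,0],-1],[[60,0,-30],[0,0,0],-1]]}}

```text
clock: 21.45
tcp_pos: [0.4644, 0.1857, 0.0381]
orientation: [-0.001, 0.025, 1.0, -0.001]
wrist_force: [1.1, -0.9, 0.6]
finger_gap: 0.0856
grip_force: 0.0
```

Request:
{"api": "move_arm", "payload": {"targets": [[[10,0,-60],[0,0,0],-1],[[10,0,-120],[0,0,0],-1],[[10,0,-160],[0,0,0],-1],[[10,0,-160],[0,0,0],-1],[[10,0,-160],[0,0,0],-1]]}}

```text
clock: 22.08
tcp_pos: [0.4566, 0.1865, 0.199]
orientation: [0.001, 0.025, 1.0, 0.0]
wrist_force: [0.2, -0.6, -0.0]
finger_gap: 0.0853
grip_force: 0.0
```

```bash
python3 - <<'E'
from h import *
s=env.get_state();print(s["tcp_pos"],s["wrist_force"],s["qvel"].round(3))
p=shoot("side");q=shoot("scene")
for c in(p,q):print([(t,[np.round(d["centre"],3) for d in env.landmark_of(t,c)[:1]]) for t in("tin_red","tin_mid","tin_low","board")])
cv2.imwrite("pics/end.png",np.hstack([cv2.resize(i,(400,420)) for i in(p["pixels"][160:265,150:250,::-1],q["pixels"][185:290,190:320,::-1])]))
E
```

```text
[0.45664081 0.18652664 0.19902773] [ 0.19912849 -0.62791179 -0.0071253 ] [-0.002  0.019 -0.028  0.002  0.    -0.001]
[('tin_red', [array([0.663, 0.158, 0.082])]), ('tin_mid', [array([0.663, 0.158, 0.048])]), ('tin_low', [array([0.633, 0.179, 0.   ])]), ('board', [array([0.628, 0.178, 0.001])])]
[('tin_red', [array([0.666, 0.158, 0.082])]), ('tin_mid', [array([0.664, 0.154, 0.048])]), ('tin_low', [array([0.667, 0.161, 0.015])]), ('board', [array([ 0.627,  0.176, -0.001])])]
```

View pics/end.png

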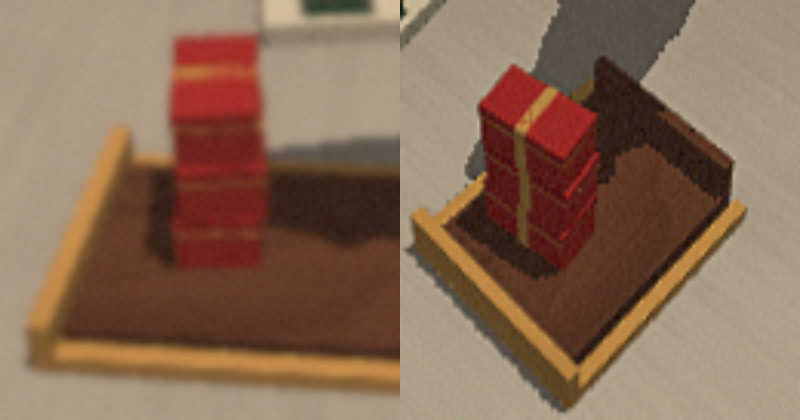

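The column is square at (215,150) and (540,165), the board is at the stop, and the arm is clear.

```bash
python3 -c "
from workcell import env
print(env.hand_in())"
```

```text
the job is handed in; nothing more can be done
None
```

The job is handed in: the red tin stands on the column, the board is against the back stop (18 N push, no movement), the arm is clear, and the verdict was not reported back.

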